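Index the rotary table to its next hole

TASK

With the fingertips, press the indexing plunger on the rotary table in (down) and, keeping it pressed, push the table round clockwise as seen from above to the very next hole, one hole only, so that the plunger springs fully back up into it. Grip and lift nothing: leave the steel collars sitting on their spigots as they ride round, and the other things on the bench where they stand.

Things in the scene. Friction and masses are not known exactly. Their poses are not given: they have to be found in the camera images.
- turntable (a joint): Angle of the round aluminium top plate (122 mm across) with its overhanging arm, rad: 0 with the plunger in its present hole, growing clockwise seen from above; the next hole clockwise is at 1.047 (60 degrees; six holes evenly spaced). It turns stiffly (0.05 N m) and does not coast. Locked unless the plunger is pressed in.
- plunger (a joint): Travel of the indexing plunger, m: 0 fully out (up, pin in a hole), 0.0125 pressed down to its stop; the pin clears the ring at 0.008. Spring: about 2 N to start, 7 N at the stop. Between holes the ring itself holds it at 0.008 (a finger must press beyond that to drag); let go within about 3 degrees of a hole it springs up and centres the table. Held down it rides past the holes.
- plunger_top (a point): Centre of the flat level top of the plunger's black mushroom head (38 mm across, 8 mm thick), at the end of the arm overhanging the plate's edge, 95 mm from the table's axis, 28 mm above the plate's top when out. It is pressed straight down and travels round with the table: a fingertip pressing on it drags the table round by friction.
- table_axis (a point): Point on the rotary table's vertical axis (the centre of turning), level with the top face of its plate, 77 mm above the bench; fixed.
- index_base: Fixed green cast base, 124 mm across, with four bolted feet and, under the plate, a steel index ring 164 mm across with six dark holes on a 140 mm circle; bolted on a fixed grey rubber mat 380 x 380 x 6 mm. Origin on the table's axis, on the mat.
- spigot1 (a point): Foot of the upright steel spigot (10 mm across, 16 mm tall) that collar1 sits on, on the plate's top face, 38 mm from the axis; turns with the plate.
- collar1: Loose plain steel collar, 34 mm across, 14 mm bore, 22 mm tall, sitting over a spigot on the plate and riding round with it; origin at the centre of its underside.
- spigot2 (a point): Foot of the upright steel spigot (10 mm across, 16 mm tall) that collar2 sits on, on the plate's top face, 38 mm from the axis; turns with the plate.
- collar2: Loose plain steel collar, 34 mm across, 14 mm bore, 22 mm tall, sitting over a spigot on the plate and riding round with it; origin at the centre of its underside.
- spigot3 (a point): Foot of the upright steel spigot (10 mm across, 16 mm tall) that collar3 sits on, on the plate's top face, 38 mm from the axis; turns with the plate.
- collar3: Loose plain steel collar, 34 mm across, 14 mm bore, 22 mm tall, sitting over a spigot on the plate and riding round with it; origin at the centre of its underside.
- grease_jar: Bystander: jar, 48 mm across, 60 mm tall, on the rubber mat; origin at the centre of its underside.
- tape_roll: Bystander: cardboard roll lying flat, 64 mm across, 25 mm tall, on the mat; origin at the centre of its underside.
- parts_bin: Bystander: small open blue bin, 60 x 50 x 30 mm, on the mat; origin at the centre of its underside.
- wood_plug: Bystander: upright wooden cylinder, 36 mm across, 45 mm tall, on the mat; origin at the centre of its underside.
- spanner: Bystander: spanner 160 mm long lying on the bench; origin under its middle.

How it is judged (in metres and radians):
On the way, in this order (a step that is already met when the one before it is completed fails the run):
1. the plunger is pressed in with the table still at its first hole (value of joint plunger above 0.0065 m and value of joint turntable between -0.15 and 0.15 rad), for 0.05 s.
2. the plunger is kept in while the table is on its way to the next hole (value of joint plunger above 0.0065 m and value of joint turntable between 0.35 and 0.85 rad), for 0.05 s.
3. the plunger has sprung up in the next hole clockwise (value of joint turntable between 1.0172 and 1.0772 rad and value of joint plunger below 0.0015 m), for 0.2 s.
At the end, for the whole second after the job is handed in: The table is at rest one hole (60 degrees) clockwise of its start, within 0.03 rad, with the plunger up within 1.5 mm; each collar is on its spigot (within 8 mm of its seat); the bystanders are within 30 mm of where they stood and the standing ones upright (all of step 3 and velocity of joint turntable between -0.05 and 0.05 rad/s and distance between collar1 and spigot1 below 0.008 m and distance between collar2 and spigot2 below 0.008 m and distance between collar3 and spigot3 below 0.008 m and distance of each of grease_jar, tape_roll, parts_bin, wood_plug, spanner from where it was at the start of the episode below 0.03 m and angle between each of grease_jar, tape_roll, parts_bin, wood_plug's own z axis and vertical below 0.3 rad); the robot touches nothing.
It fails at once if the table is turned anticlockwise, away from the first hole (value of joint turntable below -0.3 rad).
It fails at once if the table is turned well beyond the next hole (more than 17 degrees) (value of joint turntable above 1.3472 rad).
It fails at once if a collar is lifted off its seat by more than 12 mm (distance between collar1 and spigot1 above 0.012 m or distance between collar2 and spigot2 above 0.012 m or distance between collar3 and spigot3 above 0.012 m).
It fails at once if a bystander is pushed by more than 30 mm, lifted or tipped (distance of any of grease_jar, tape_roll, parts_bin, wood_plug, spanner from where it was at the start of the episode above 0.03 m or angle between any of grease_jar, tape_roll, parts_bin, wood_plug's own z axis and vertical above 0.5 rad).
It also fails if it takes over 38 s, if anything falls off the work surface, if the arm or the gripper's body presses on something with over 40 N, if the wrist force passes 120 N, or if a joint passes its speed limit or range.

ROBOT

A 6-joint arm with a two-finger parallel gripper is mounted at the origin on the work surface. World frame = base frame: x ahead of the robot, y to its left, z up, the work surface at z = 0. Lengths are in mm, angles in rad, forces in N, time in s.
With the tool pointing down it reaches from about 275 to 825 mm from the base axis. Payload 4.9 kg.
Tool frame: the origin (TCP) lies at the very end of the fingers, on their centre line; the grasp point (between the pads) lies 19 mm behind it; z points along the fingers, y is the line along which they close (so a half turn about z gives the same grasp; the last joint's range is limited). The gripper opens to 85 mm and grips with 20 to 120 N. Pads are 22 mm wide; open, the fingers measure 114 mm over their backs; the gripper's body (76 mm by 85 mm) begins 54 mm behind the grasp point. The pads swing forward as they close: fully open they stand 13 mm farther back than shut.
Start: joints at [1.147, 0.326, -0.193, 1.052, 0, 1.437], TCP at [157.162, 527.085, 231.281] pointing down, gripper open.
Joint ranges: [-2.65, 2.65], [-0.97, 1.79], [-1.3, 1.35], [-1.93, 2.1], [-1.47, 1.37], [-3.14, 3.14]. Speed limits (rad/s): [2.57, 2.57, 3.14, 3.14, 3.14, 3.14].

INTERFACE

Orientations are given as [roll, pitch, yaw] about the fixed x, y, z axes, in that order (R = Rz(yaw) Ry(pitch) Rx(roll)).
In Python, from bench import bot, solve_ik, imaging gives the robot as it stands. Calls block until the motion is done:
- bot.move_ptp(position, orientation): joint-space move of the TCP to a pose.
- bot.movel(position, rot=None, max_speed=150, threshold=None): straight line of the TCP; rot=None keeps the orientation; max_speed is the mean speed in mm/s. With threshold (N) it stops when the force on the tool has changed by that much, and returns True; else False.
- bot.move_j(angles): joint-space move.
- bot.grip(opening, effort=None): opening from 0.0 (shut) to 1.0 (fully open); effort is the grip in N (None keeps the last); returns when the fingers have stopped.
- bot.dwell(seconds).
- solve_ik(position, orientation): joint angles nearest the present ones, or None.
- bot.get_state(): the state.
- imaging.capture(name): name is "side" or "top" or "wrist"; returns the picture (384x512x3 uint8, blue, green, red); there is no depth.
- imaging.camera_model(name): a dict with "K" (3x3 intrinsics, pixels), "position" and "rotation" of the camera in the world. Camera axes: x right, y up, looking along -z (the intrinsics and any distortion apply to the point x, -y, -z); pixel columns grow to the right and rows downward; lengths in mm; the calibration is good to about 2 mm. A picture is of the moment at which its call begins: read the wrist's pose just before it. camera_model takes no time and is no camera call; for the wrist camera it gives the pose at the moment of the call.
A pose or a line that the arm cannot do raises bot.IKError and nothing moves.
- bot.sign_off(): hands the job in; it is judged then, once.
The state is a dict: "t": time; "qpos": joint angles; "joint_velocities": joint speeds; "effort": joint torques, N m; "tcp_pos": TCP position; "orientation": TCP orientation; "contact_force": force on the tool from outside, world axes, zero at the start; "wrist_torque": the same for the moment, N m; "opening": opening from 0.0 (shut) to 1.0 (fully open); "gripper_force": force on a finger pad.
Only numpy, scipy, OpenCV 4.12 (cv2) and the standard library are available. Lean on these libraries where they do the work, as an engineer would, in place of code of your own. Each camera call takes 0.05 s, during which the arm holds its last target. There are 200 camera calls.

## Working session

There is one attempt and no reset: what is moved stays moved. The work goes in short steps, each a Python script; the robot and the scene stay as the last script left them, time stands still between calls to the robot, and variables do not carry over. Pictures are saved under pics/ and viewed, at most 10 in all, crops included, and the job is handed in when it is done.

```bash
mkdir -p pics
python3 - <<'E'
from bench import bot, solve_ik, imaging
import cv2
for n in("side","top"):
    cv2.imwrite(f"pics/{n}0.png",imaging.capture(n)); m=imaging.camera_model(n); print(n,m)
s=bot.get_state();print(s["t"],s["orientation"],s["contact_force"])
E
```

```text
side {'K': array([[383.9248293 ,   0.        , 262.2571183 ],
       [  0.        , 383.9248293 , 192.32750556],
       [  0.        ,   0.        ,   1.        ]]), 'position': array([434.32791238, 583.42934578, 822.2384502 ]), 'rotation': array([ 0.71437762,  0.00857891, -2.95889777])}
top {'K': array([[354.14626971,   0.        , 259.52221464],
       [  0.        , 354.14626971, 193.76514528],
       [  0.        ,   0.        ,   1.        ]]), 'position': array([ 514.98620296,  -31.97382651, 1126.47274469]), 'rotation': array([ 0.06699862, -0.00940072, -1.54757435])}
0.1 [-3.14002307e+00 -1.98323368e-04  2.85183549e+00] [-0.04590626 -0.40144482  0.11323948]
```

View pics/top0.png

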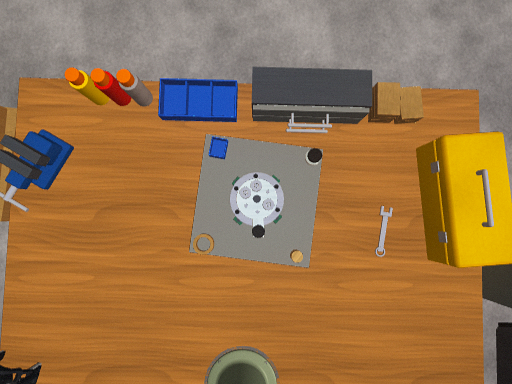

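View pics/side0.png

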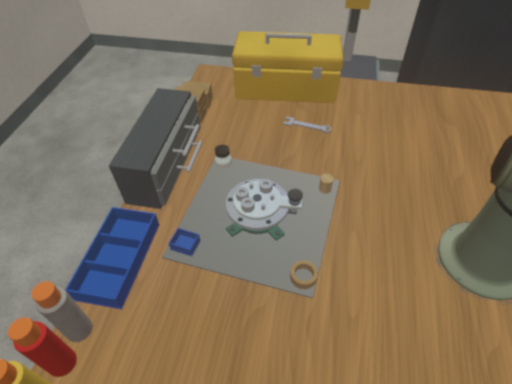

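The top view shows the plate centre near (256,199) and the black plunger head near (258,231), which is on the robot side. Clockwise therefore takes it towards +y. Next I'll localise both points from the two fixed cameras, then refine with the wrist camera.

```bash
cat > h.py <<'E'
import numpy as np, cv2
from scipy.spatial.transform import Rotation as R
from bench import bot, solve_ik, imaging
def ray(m,u,v):
    K=m["K"]; d=np.array([(u-K[0,2])/K[0,0],-(v-K[1,2])/K[1,1],-1.])
    return R.from_euler("xyz",m["rotation"]).apply(d)
def onz(m,u,v,z):
    d=ray(m,u,v); p=np.array(m["position"]); return p+d*(z-p[2])/d[2]
def proj(m,P):
    c=R.from_euler("xyz",m["rotation"]).inv().apply(np.array(P,float)-m["position"]); K=m["K"]
    return K[0,2]+K[0,0]*c[0]/-c[2], K[1,2]+K[1,1]*c[1]/c[2]
def dark(img,near,th=60,r=30):
    g=(img.max(2)<th).astype(np.uint8); n,l,s,c=cv2.connectedComponentsWithStats(g)
    return [(c[i].round(1).tolist(),s[i].tolist()) for i in range(1,n) if np.hypot(*(c[i]-near))<r and s[i,4]>8]
E
python3 - <<'E'
from h import *
for n,near in(("top",(258,231)),("side",(295,196))):
    im=cv2.imread(f"pics/{n}0.png"); m=imaging.camera_model(n)
    for c,s in dark(im,near,r=40): print(n,c,s,onz(m,*c,105).round(1),onz(m,*c,77).round(1))
m=imaging.camera_model("top");print(onz(m,256.5,199,77), onz(m,243,385,0))
P=onz(m,256.5,199,77)
print(bot.IKError)
pl=onz(m,258.5,231,105)
mid=(P+pl)/2
for yaw in (2.85,1.57,0,3.14):
    for d in (0,-60):
        q=solve_ik([mid[0]+d,mid[1],300],[3.14159,0,yaw]); print(yaw,d,q)
print(imaging.camera_model("wrist"), bot.get_state()["tcp_pos"])
E
```

```text
top [236.7, 211.3] [235, 210, 4, 4, 10] [531.6  24.5 105. ] [532.   26.1  77. ]
top [257.8, 231.1] [252, 226, 13, 12, 113] [476.2 -37.5 105. ] [475.2 -37.7  77. ]
[569.84161811 -31.59876351  77.        ] [ 0.31532279 -3.69331799  0.        ]
<class 'bench.IKError'>
2.85 0 [-2.08690248e-01  2.41711822e-01 -1.31683872e-01  1.19740041e+00
  2.64447621e-06  8.29024057e-02]
2.85 -60 [-2.35734787e-01  1.26534351e-01 -2.74283790e-01  1.16997804e+00
  2.64945113e-06  5.58578669e-02]
1.57 0 [-2.08689022e-01  2.41710081e-01 -1.31686154e-01  1.19739750e+00
  5.47696765e-07  1.36290363e+00]
1.57 -60 [-2.35733442e-01  1.26532584e-01 -2.74285848e-01  1.16997531e+00
  6.17707485e-07  1.33585921e+00]
0 0 [-2.08687184e-01  2.41711987e-01 -1.31683656e-01  1.19740013e+00
 -2.59601682e-06  2.93290547e+00]
0 -60 [-2.35731325e-01  1.26534457e-01 -2.74283666e-01  1.16997758e+00
 -2.58020158e-06  2.90586133e+00]
3.14 0 [-2.08690220e-01  2.41712442e-01 -1.31683059e-01  1.19740137e+00
  2.59688745e-06 -2.07097566e-01]
3.14 -60 [-2.35734742e-01  1.26534971e-01 -2.74283068e-01  1.16997890e+00
  2.58118326e-06 -2.34142088e-01]
{'K': array([[266.65538644,   0.        , 255.68407148],
       [  0.        , 266.65538644, 188.24646187],
       [  0.        ,   0.        ,   1.        ]]), 'position': array([ 91.55363989, 546.79436825, 375.04140601]), 'rotation': array([-0.27697247,  0.00164678,  1.2816739 ])} [156.93632043 526.59677244 230.5695542 ]
```

Run:
```python
from h import *
bot.grip(0.0)
bot.move_ptp([505,-36,270],[np.pi,0,np.pi])
m=imaging.camera_model("wrist"); im=imaging.capture("wrist"); cv2.imwrite("pics/w0.png",im)
np.save("m0.npy",m,allow_pickle=True)
print(m["position"],m["rotation"],proj(m,[570,-31.6,77]),proj(m,[476,-37.5,105]),bot.get_state()["t"])
```

```text
[436.64936398 -35.18081046 414.4159377 ] [-2.77049998e-01  1.50847873e-04  1.57253847e+00] (np.float64(258.1948866464978), np.float64(214.82281338756107)) (np.float64(253.6597529365843), np.float64(147.79129618425532)) 3.275
```

View pics/w0.png

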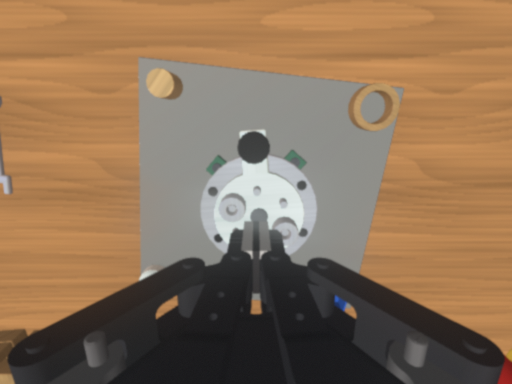

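The wrist view agrees with the prediction: head at (254,147) and hub near (259,214). Next is to refine the head position, then touch and press.

Run:
```python
from h import *
m=np.load("m0.npy",allow_pickle=True).item(); im=cv2.imread("pics/w0.png")
c,_=max(dark(im,(254,147),r=12),key=lambda x:x[1][4]); print(c); hw=onz(m,*c,104)
mt=imaging.camera_model("top"); ht=onz(mt,257.8,231.1,104)
head=(hw+ht)/2; ax=onz(mt,256.5,199,77); aw=onz(m,259,214,77); print(hw,ht,ax,aw)
ax=(ax+aw)/2; d=(head-ax)[:2]; print("r",np.hypot(*d))
ax=head[:2]-95*d/np.hypot(*d); np.save("geo.npy",[head[:2],ax]); print(head,ax)
bot.move_ptp([*head[:2],130],[np.pi,0,np.pi])
f0=bot.get_state()["contact_force"]
hit=bot.movel([*head[:2],98],max_speed=25,threshold=1.5)
s=bot.get_state(); print(hit,s["tcp_pos"],np.subtract(s["contact_force"],f0),s["t"])
```

```text
Traceback (most recent call last):
ValueError: max() iterable argument is empty
```

Run:
```python
from h import *
m=np.load("m0.npy",allow_pickle=True).item(); im=cv2.imread("pics/w0.png")
print(im[147,254],im[147,230])
g=(im.max(2)<75).astype(np.uint8); g[:120]=0; g[172:]=0; g[:,:232]=0; g[:,276:]=0
M=cv2.moments(g,True); c=M["m10"]/M["m00"],M["m01"]/M["m00"]; print(c,M["m00"]); assert 600<M["m00"]<1200
hw=onz(m,*c,104)
mt=imaging.camera_model("top"); ht=onz(mt,257.8,231.1,104)
head=(hw+ht)/2; ax=onz(mt,256.5,199,77); aw=onz(m,259,214,77); print(hw,ht,ax,aw)
ax=(ax+aw)/2; d=(head-ax)[:2]; print("r",np.hypot(*d)); assert 88<np.hypot(*d)<102
ax=head[:2]-95*d/np.hypot(*d); np.save("geo.npy",[head[:2],ax]); print(head,ax)
bot.move_ptp([*head[:2],130],[np.pi,0,np.pi])
f0=bot.get_state()["contact_force"]
hit=bot.movel([*head[:2],98],max_speed=25,threshold=1.5)
s=bot.get_state(); print(hit,s["tcp_pos"],np.subtract(s["contact_force"],f0),s["t"])
```

```text
[64 63 63] [141 146 145]
(253.3568345323741, 146.92374100719425) 695.0
[475.12551099 -37.85829735 104.        ] [476.19595783 -37.53961317 104.        ] [569.84161811 -31.59876351  77.        ] [568.80716917 -30.51608765  77.        ]
r 93.89883374068691
[475.66073441 -37.69895526 104.        ] [570.42280197 -30.97953932]
True [475.38772764 -37.66879967 103.72340707] [0.12393967 0.41365825 1.4880888 ] 4.8583
```

Run:
```python
from h import *
head,ax=np.load("geo.npy")
f0=np.array([-0.05,-.4,.1])
for z in (95,93,92,91.5,91,90.5,90):
    bot.movel([*head,z],max_speed=20)
    s=bot.get_state(); f=s["contact_force"]; print(z,np.round(s["tcp_pos"],1),np.round(f,2),s["t"])
    if f[2]>10: break
```

```text
95 [475.4 -37.7  94.9] [-1.71  0.64  7.44] 5.45
93 [475.3 -37.7  93. ] [-2.07  0.55  7.21] 5.7
92 [475.4 -37.8  92.4] [-2.96  0.53  9.02] 5.95
91.5 [475.4 -37.8  92.3] [-3.82 -0.37 14.98] 6.2
```

The plunger is at its stop (12.2 mm of travel). Now I'll drag it along the arc, rotating the tool with it.

Run:
```python
from h import *
head,ax=np.load("geo.npy"); d=head-ax
for a in np.linspace(0,1.047,9)[1:]:
    c,s_=np.cos(-a),np.sin(-a); p=ax+[c*d[0]-s_*d[1],s_*d[0]+c*d[1]]
    bot.movel([*p,91.6],rot=[np.pi,0,np.pi-a],max_speed=40)
    s=bot.get_state(); print(round(a,2),np.round(np.array(s["tcp_pos"])-[*p,0],1),np.round(s["contact_force"],1),s["t"])
    if s["contact_force"][2]<6: print("low"); break
im=imaging.capture("top"); w=imaging.capture("wrist"); 
cv2.imwrite("pics/t1.png",np.hstack([cv2.resize(im[140:260,190:310],(480,480),interpolation=2),]))
cv2.imwrite("pics/w1.png",w)
```

```text
0.13 [-0.2  0.1 92.3] [-4.1  1.  14. ] 6.6583
0.26 [-0.1  0.3 92.3] [-3.9  0.1 14.3] 7.1167
0.39 [ 0.1  0.4 92.4] [-4.3  1.  13.3] 7.575
0.52 [ 0.3  0.5 92.4] [-3.4  1.2 12.3] 8.0333
0.65 [ 0.5  0.6 92.4] [-2.9  1.4 11.7] 8.4917
0.79 [ 0.9  0.5 92.4] [-1.4  0.4 11. ] 8.95
0.92 [ 1.1  0.4 92.4] [-1.1  0.4  9.7] 9.4083
1.05 [ 1.4  0.2 92.4] [-1.2  0.3  9. ] 9.8667
```

View pics/w1.png

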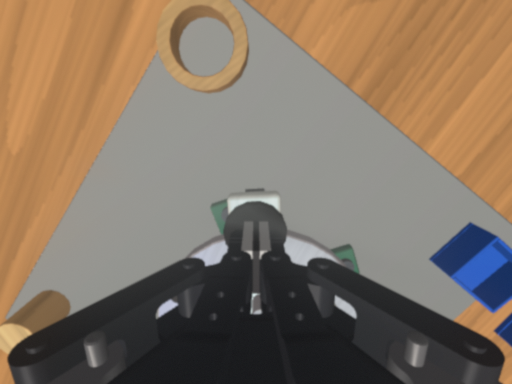

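View pics/t1.png

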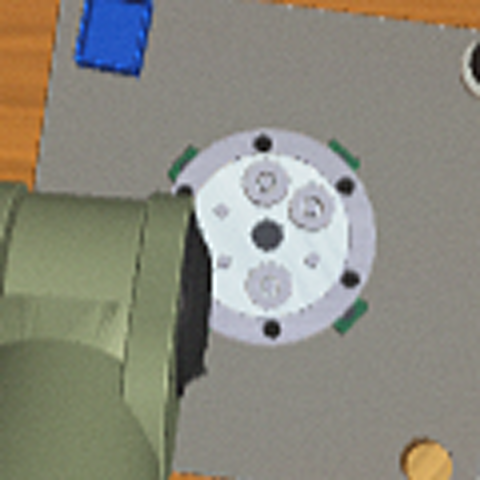

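The wrist view shows the finger still on the head at about (255,225). The top crop shows the plate turned, with collars at (266,181), (312,207) and (268,286). I'll measure the angle by registering the plate against the first picture.

Run:
```python
from h import *
head,ax=np.load("geo.npy"); m=imaging.camera_model("top"); u=proj(m,[*ax,77]); print(u)
p=bot.get_state()["tcp_pos"][:2]; b=lambda v:np.arctan2(v[1],v[0])
print("finger angle",(b(head-ax)-b(p-ax))%(2*np.pi))
a=cv2.imread("pics/top0.png",0).astype(np.float32); c=cv2.resize(cv2.imread("pics/t1.png",0),(120,120),interpolation=3).astype(np.float32)
yy,xx=np.mgrid[140:260,190:310]; mask=(np.hypot(xx-256.5,yy-199)<20)&(xx>243)
best=[]
for g in np.arange(52,68.1,.5):
  for dx in np.arange(-1,1.1,.5):
    for dy in np.arange(-1,1.1,.5):
      M=cv2.getRotationMatrix2D((256.5+dx,199+dy),-g,1)
      r=cv2.warpAffine(a,M,(512,384),flags=cv2.INTER_CUBIC)[140:260,190:310]
      best.append((np.corrcoef(r[mask],c[mask])[0,1],g,dx,dy))
for x in sorted(best)[::-1][:6]: print(np.round(x,3))
```

```text
(np.float64(256.29601489529443), np.float64(198.79948216617512))
finger angle 1.059481176600741
[ 0.933 61.     0.    -0.5  ]
[ 0.932 61.5    0.    -0.5  ]
[ 0.932 60.5    0.    -0.5  ]
[ 0.93 62.    0.   -0.5 ]
[ 0.929 60.     0.    -0.5  ]
[ 0.928 62.5    0.    -0.5  ]
```

The plate is at about 61°, inside the ±3° window. Lifting straight up now.

Run:
```python
from h import *
p=np.array(bot.get_state()["tcp_pos"])
bot.movel([p[0],p[1],112],max_speed=40)
bot.movel([p[0],p[1],200],max_speed=120)
bot.move_ptp([400,200,280],[np.pi,0,np.pi-1.047])
bot.dwell(.3)
im=imaging.capture("top"); cv2.imwrite("pics/t2.png",cv2.resize(im[120:280,170:330],(560,560),interpolation=2))
m=imaging.camera_model("top"); print(dark(im,(230,214),r=14))
head,ax=np.load("geo.npy"); b=lambda v:np.arctan2(v[1],v[0])
for c,s in dark(im,(230,214),r=14):
    h=onz(m,*c,104)[:2]; print(h,np.hypot(*(h-ax)),(b(head-ax)-b(h-ax))%(2*np.pi))
print(bot.get_state()["t"])
```

```text
[([228.4, 215.5], [223, 210, 12, 12, 115])]
[518.95347829  48.1488172 ] 94.39485201261954 1.0648921059665097
12.7083
```

View pics/t2.png

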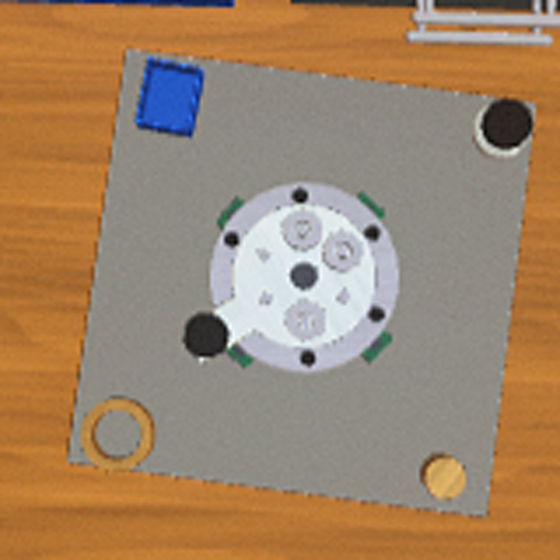

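The top view shows the head at the next hole, the collars seated and the bystanders where they were. One check is left: the plunger's height in the side view, comparing its row with the out and in predictions.

Run:
```python
from h import *
m=imaging.camera_model("side")
head,ax=np.load("geo.npy"); d=head-ax;a=1.047
h1=ax+[np.cos(a)*d[0]+np.sin(a)*d[1],-np.sin(a)*d[0]+np.cos(a)*d[1]]
for im,h in((cv2.imread("pics/side0.png"),head),(imaging.capture("side"),h1)):
    for z in(101,93): print(z,np.round(proj(m,[*h,z]),1))
    u,v=map(int,proj(m,[*h,100])); g=np.zeros(im.shape[:2],np.uint8); s=np.s_[v-13:v+14,u-13:u+14]
    g[s]=(im[s].max(2)<75); M=cv2.moments(g,True); print("blob",M["m10"]/M["m00"],M["m01"]/M["m00"],M["m00"])
```

```text
101 [294.  194.3]
93 [293.8 196.4]
blob 294.61764705882354 198.94117647058823 34.0
101 [271.7 219.2]
93 [271.6 221.3]
blob 272.0 224.64285714285714 28.0
```

The image check isn't clear enough to settle it. A light touch, below the 2 N spring preload, will: contact at about 103.7 mm means the plunger is out, about 96 mm means it isn't.

Run:
```python
from h import *
h=[519.5,48]
bot.move_ptp([*h,125],[np.pi,0,np.pi-1.047])
hit=bot.movel([*h,101],max_speed=15,threshold=1.3)
s=bot.get_state(); print(hit,s["tcp_pos"],s["contact_force"])
bot.movel([*h,160],max_speed=80); bot.dwell(.3); print(bot.get_state()["t"])
```

```text
True [519.35037914  47.98340743 104.26753007] [-0.13994181 -0.29318502  2.78724476]
16.1083
```

Contact came at 104.3 mm, so the plunger is fully up. Handing in.

```bash
python3 -c "
from bench import bot
print(bot.sign_off())"
```

```text
the job is handed in; nothing more can be done
None
```

I turned the table one hole clockwise with the plunger held in, and the plunger sprang fully back up (a light touch met it at 104.3 mm, against 103.7 mm at the start); the last top picture showed the collars seated and the things on the mat in place, and the job is handed in, though the judge's verdict was not shown.

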